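# Fit the rosette block into the door casing corner

### The arm

A 7-joint arm with a two-finger parallel gripper is mounted at the origin on the work surface. World frame = base frame: x ahead of the robot, y to its left, z up, the work surface at z = 0. Lengths are in m, angles in rad, forces in N, time in s.
With the tool pointing down it reaches from about 0.35 to 0.775 m from the base axis. Payload 3.1 kg.
Tool frame: the origin (TCP) lies at the very end of the fingers, on their centre line; the grasp point (between the pads) lies 19 mm behind it; z points along the fingers, y is the direction in which the jaws open and shut (so a half turn about z gives the same grasp; the last joint's range is limited). The gripper opens to 85 mm and grips with 20 to 120 N. Pads are 22 mm wide; open, the fingers measure 114 mm over their backs; the gripper's body (76 mm by 85 mm) begins 54 mm behind the grasp point. The pads swing forward as they close: fully open they stand 13 mm farther back than shut.
Start: joints at [-0.042, 0.311, 0.014, 1.512, -0.004, 1.319, -0.027], TCP at [0.55, 0, 0.231] pointing down, gripper open.
Joint ranges: [-2.7, 2.7], [-0.3, 1.91], [-1.27, 1.3], [0.12, 2.57], [-1.44, 4.58], [0.2, 2.03], [-3.05, 3.05]. Speed limits (rad/s): [2.79, 2.79, 3.14, 3.14, 3.14, 3.14, 3.14].

### API

Orientations are given as a unit quaternion [w, x, y, z].
In Python, from station import manip, eyes, recognise, mark_of gives the robot as it stands.
- The arm moves only by the tool step_arm, never from a script. Its argument "series" is a list of rows, each a list of 3 entries, a list of its own where there are three numbers: the opening in per cent of the stroke, from 0 (shut) to 100 (fully open), then the shift along the world's x, y, z in cm, then the turn, a rotation vector about the world's x, y, z in rad. A call has 1 to 20 rows; each row shifts and turns the commanded pose from where the row before left it; what a row does not reach is not made up. A row lasts 1/12 s, in which the tool goes at most 41.7 mm and 7.16 degrees, less where a joint would pass 70% of its speed; a pose out of reach is approached as far as the arm can. A call is refused whole if a number of a shift passes 4.17 or a number of a turn 0.125, either way. A call with a gripper value outside its range is refused whole. The fingers move at their own pace and stop on an object; the grip force is fixed at half the most. Time passes only in rows, so rows that do not move let the fingers close. It gives the time, the measured TCP pose, the force and the opening at its end, in the units of the state.
- manip.sense(): the state, without advancing time (a new reading comes with each control period).
- eyes.grab_frame(name): name is "scene" or "side" or "wrist"; returns a dict with "image" (420x560x3 uint8, red, green, blue), "z_map" (420x560 float32, m along the optical axis (not along the pixel's ray), 0 where there is no reading), "K" (3x3 intrinsics, pixels), "k1" (the pictures are not rectified: a ray, as slopes to the right and down, at radius r is drawn at 1 + k1 r^2 times it, then the intrinsics apply), "world_from_camera" (4x4, takes a point from camera to world coordinates); the wrist camera has in their place "T_tool_cam" (4x4, takes a point from camera to tool coordinates, whose origin is the TCP and whose axes are the flange's). Camera axes: x right, y up, looking along -z (the intrinsics and any distortion apply to the point x, -y, -z); pixel columns grow to the right and rows downward; lengths in m; the calibration is good to about 2 mm. A picture is of the moment at which its call begins: read the wrist's pose just before it.
- manip.close_job(): hands the job in, once; it reports no verdict.
Trained networks look in a picture, given as the dict that the camera call returned (one of the last four; its "shot" number tells which), for a name from the list of things; names that differ only in an ending like _2 or _b are one class to them, and where a whole thing is asked for, a point or a joint stands for the part that bears it (a point fixed in the world has none). Each returns a list of dicts, best first, with "confidence" (0 to 1); they miss things now and then, are a little off and sometimes report something else, mostly with a low value. They report only what shows in the picture. A call takes as long as a camera call. They do not tell look-alikes from the thing itself.
- recognise(picture, target): "centre" ([x, y, z] in m, in world coordinates, good to about 4 mm: the middle of the surface that is visible of it).
- mark_of(picture, target): "centre" ([x, y, z] in m, in world coordinates, good to about 4 mm: a listed point, or the origin of a listed thing).
The state is a dict: "time_s": time; "qpos": joint angles; "qvel": joint speeds; "effort": joint torques, N m; "position": TCP position; "eef_rot": TCP orientation; "ft_force": force on the tool from outside, world axes, zero at the start; "wrist_torque": the same for the moment, N m; "gripper_width": opening from 0.0 (shut) to 1.0 (fully open).
Only numpy, scipy, OpenCV 4.12 (cv2) and the standard library are available. Lean on these libraries where they do the work, as an engineer would, in place of code of your own. Each camera call takes 0.05 s, during which the arm holds its last target. There are 200 camera calls.

### The job

Finish the empty corner of the plaster door casing: plug the small round rosette fully into the socket of the corner block where the block stands on the table, then lift the block with the rosette in it and set the two as one unit down flat into the empty corner, square to the mouldings. The plaster chips, so set the parts down gently, do not drop them, and let go at the end.

Things in the scene. Friction and masses are not known exactly. Their poses are not given: they have to be found in the camera images.
- rosette: Loose round white rosette, 38 mm high, about 45 g, on its plug. Plug: 38 mm diameter, 12 long, foot tapered to 26. Flange: 56 mm diameter, 6 thick, with petals rising 4. Boss on top to hold it by: 28 mm diameter, 20 tall, top 4 mm narrowing to 22. Origin: centre of the plug's underside, z up. Two loose others do not fit: one has a square 60 mm flange, one is round but larger (flange 80 mm).
- block: Loose white block, about 150 g: plinth 80 x 80 x 14 mm, on it a round collar (hold it here) 62 mm outside, 40 tall, with an open socket 50 mm wide, 16 deep. The rosette's flange rests on the rim (rosette origin 42 mm above block origin, top at 80), unlocked. Origin: centre of underside, z up, x, y along the sides, all 4 turns equal. A similar loose block has a solid ball, no socket: not wanted.
- empty_corner (a point): Empty corner of the fixed door casing: bare plywood square 100 x 100 mm (10 mm room round the plinth), edges 15 mm high on all sides, plaster moulding on two, wooden battens on two. Point: centre of its floor, the top of a 12 mm board; x, y along its sides, z up. 245 mm towards +y the other corner already has a block and rosette fixed in it, 92 mm above the table, as the model.
There are look-alikes about, which are no part of the job. What is shaped like the block but blue or green is not meant.

How it is judged:
On the way, in this order (a step that is already met when the one before it is completed fails the run):
1. the rosette is seated in the block's socket while the block is still away from the empty corner, and the robot has let go of the rosette (horizontal distance between rosette and block below 0.011 m and z of rosette in the frame of block between 0.037 and 0.047 m and angle between the z axis of rosette and the z axis of block, either way round below 0.15 rad and horizontal distance between block and empty_corner above 0.08 m and height (world z) of block below 0.012 m and contact force between the fingers and rosette below 0.1 N), for 0.2 s.
2. the block is lifted off the table with the rosette seated in it (horizontal distance between rosette and block below 0.011 m and z of rosette in the frame of block between 0.037 and 0.047 m and angle between the z axis of rosette and the z axis of block, either way round below 0.15 rad and height (world z) of block above 0.022 m), for 0.1 s.
At the end, for the whole second after the job is handed in: The rosette is seated in the block (axes within 11 mm and 0.15 rad, flange within 5 mm of the rim) and the block lies flat on the floor of the empty corner (within 18 mm of its centre and 5 mm of its floor, tilt under 0.08 rad, square to it within 0.32 rad, any of the four turns), both at rest (horizontal distance between rosette and block below 0.011 m and z of rosette in the frame of block between 0.037 and 0.047 m and angle between the z axis of rosette and the z axis of block, either way round below 0.15 rad and horizontal distance between block and empty_corner below 0.018 m and z of block in the frame of empty_corner below 0.005 m and angle between block's own z axis and vertical below 0.08 rad and (angle between the x axis of block and the x axis of empty_corner, either way round below 0.32 rad or angle between the x axis of block and the x axis of empty_corner, either way round above 1.25 rad) and linear speed of each of block, rosette below 0.02 m/s); the robot touches nothing.
It fails at once if the block was dropped (falls free faster than 0.8 m/s) (linear speed of block above 0.8 m/s and contact force between each of the arm, the fingers and block below 0.05 N).
It fails at once if the rosette was dropped (falls free faster than 0.8 m/s, touched neither by the robot nor by the block) (linear speed of rosette above 0.8 m/s and contact force between each of the arm, the fingers and rosette below 0.05 N and contact force between block and rosette below 0.02 N).
It also fails if it takes over 54 s, if anything falls off the work surface, if the arm or the gripper's body presses on something with over 40 N, if the wrist force passes 120 N, or if a joint passes its speed limit or range.

## Working session

There is one attempt and no reset: what is moved stays moved. The work goes in short steps, Python scripts to look and compute and a tool call to move; the robot and the scene stay as the last step left them, time stands still between calls to the robot, and variables do not carry over. Pictures are saved under pics/ and viewed, about 8 in all and at most 12, crops included, and the job is handed in when it is done.

Besides the shell and the picture viewer there is one more tool, called after "Call:" as name([rows], argument=value, ...), one row to a line, values as JSON. step_arm: Moves the arm, as the interface text tells. Its arguments: {"type":"object","properties":{"series":{"type":"array"}},"required":["series"]}

```bash
mkdir -p pics
cat > h.py <<'E'
import numpy as np, cv2
from station import manip, eyes, recognise, mark_of
def save(p,name,crop=None):
    im=p["image"]
    if crop: im=im[crop[0]:crop[1],crop[2]:crop[3]]; im=cv2.resize(im,None,fx=2,fy=2)
    cv2.imwrite("pics/"+name,cv2.cvtColor(im,cv2.COLOR_RGB2BGR))
def wfc(p,s=None):
    if "world_from_camera" in p: return np.array(p["world_from_camera"])
    from scipy.spatial.transform import Rotation as R
    q=np.array(s["eef_rot"]); T=np.eye(4); T[:3,:3]=R.from_quat(np.r_[q[1:],q[0]]).as_matrix(); T[:3,3]=s["position"]
    return T@np.array(p["T_tool_cam"])
def cloud(p,s=None):
    "world xyz for every pixel (420x560x3), nan where no depth"
    K=np.array(p["K"]); z=p["z_map"].astype(float); h,w=z.shape
    u,v=np.meshgrid(np.arange(w),np.arange(h))
    uv=np.stack([u,v],-1).reshape(-1,1,2).astype(float)
    n=cv2.undistortPoints(uv,K,np.array([p["k1"],0,0,0.])).reshape(h,w,2)
    z=np.where(z>0,z,np.nan)
    P=np.stack([n[...,0]*z,-n[...,1]*z,-z],-1); T=wfc(p,s)
    return P@T[:3,:3].T+T[:3,3]
E
cat > a.py <<'E'
from h import *
s=manip.sense(); print(s["time_s"],s["position"],s["eef_rot"],s["gripper_width"])
for c in ["scene","side"]:
    p=eyes.grab_frame(c); save(p,c+"0.png"); np.savez(c+"0.npz",X=cloud(p),im=p["image"])
    for n in ["rosette","block","empty_corner"]:
        for f in (recognise,mark_of):
            try: print(c,n,f.__name__,[(np.round(d["centre"],3).tolist(),round(d["confidence"],2)) for d in f(p,n)])
            except Exception as e: print(n,e)
E
python3 a.py
```

```text
0.0 [5.49263615e-01 2.60531280e-06 2.30216095e-01] [-0.00080399  0.70709877  0.70711381 -0.00086691] 1.0050260293807036
scene rosette call [([0.611, -0.254, 0.02], 0.81), ([0.452, -0.056, 0.028], 0.39)]
scene rosette call [([0.604, -0.264, 0.001], 0.91)]
scene block call [([0.454, -0.056, 0.03], 0.93), ([0.296, 0.255, 0.026], 0.79), ([0.678, -0.371, 0.028], 0.68), ([0.354, 0.105, 0.03], 0.63)]
scene block call [([0.671, -0.389, -0.001], 0.92), ([0.437, -0.065, -0.001], 0.86), ([0.331, 0.098, 0.003], 0.69), ([0.274, 0.254, -0.0], 0.64)]
scene empty_corner call [([0.588, 0.278, 0.027], 0.71)]
scene empty_corner call []
side rosette call [([0.596, -0.272, 0.019], 0.68)]
side rosette call [([0.603, -0.266, -0.002], 0.95)]
side block call [([0.273, 0.231, 0.027], 0.92), ([0.432, -0.081, 0.031], 0.85), ([0.666, -0.39, 0.031], 0.66), ([0.329, 0.085, 0.028], 0.59)]
side block call [([0.674, -0.384, -0.0], 0.93), ([0.439, -0.064, -0.0], 0.76), ([0.333, 0.105, -0.002], 0.63), ([0.275, 0.253, 0.001], 0.55)]
side empty_corner call [([0.549, 0.186, 0.031], 0.79)]
side empty_corner call [([0.518, 0.137, 0.016], 0.69)]
```

View pics/scene0.png

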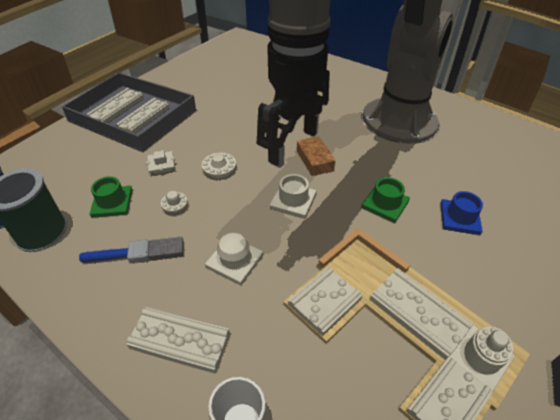

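View pics/side0.png

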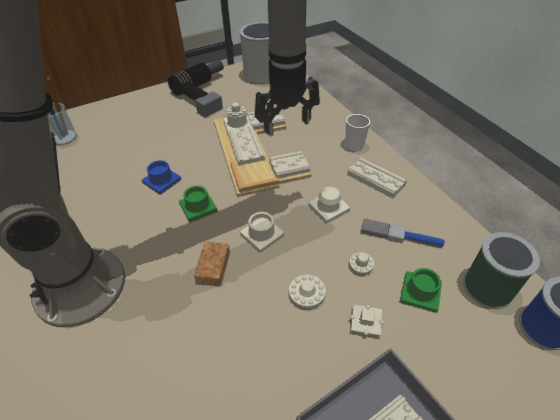

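The scene picture shows the white socket block at about (295,193), the small round rosette at (174,202), the large rosette at (219,164), the square one at (160,162) and the ball block at (234,250). The empty corner, between the orange batten and the mouldings, is near (362,265). The side picture agrees, and a brick stands close to the block.

```bash
cat > b.py <<'E'
import numpy as np, cv2
for c in ["scene","side"]:
    d=np.load(c+"0.npz"); X=d["X"].reshape(-1,3); im=d["im"].reshape(-1,3)
    def near(x,y,r): return (np.hypot(X[:,0]-x,X[:,1]-y)<r)
    sel=near(.604,-.265,.035)&(X[:,2]>.030)
    print(c,"boss",X[sel].min(0),X[sel].max(0),sel.sum())
    sel=near(.604,-.265,.045)&(X[:,2]>.006)
    print(c,"ros all",X[sel].min(0),X[sel].max(0))
    sel=near(.438,-.065,.045)&(X[:,2]>.049)
    print(c,"rim",X[sel].min(0),X[sel].max(0),(X[sel].min(0)+X[sel].max(0))/2,sel.sum())
    sel=near(.438,-.065,.062)&(X[:,2]>.008)&(X[:,2]<.018)
    print("plinth rect",cv2.minAreaRect((X[sel][:,:2]*1000).astype(np.float32)))
    # topdown of corner
    x0,x1,y0,y1=.36,.70,.0,.42; s=1500
    top=np.zeros((int((x1-x0)*s),int((y1-y0)*s),3),np.uint8)
    o=np.argsort(X[:,2]); ok=(X[o,0]>x0)&(X[o,0]<x1)&(X[o,1]>y0)&(X[o,1]<y1)&(X[o,2]<.12); o=o[ok]
    for i in o:
        cv2.circle(top,(int((y1-X[i,1])*s),int((x1-X[i,0])*s)),2,im[i][::-1].tolist(),-1)
    for k in range(9): cv2.putText(top,"%.2f"%(y1-.05*k),(int(.05*k*s),10),0,.3,(0,255,255),1)
    for k in range(7): cv2.putText(top,"%.2f"%(x1-.05*k),(0,int(.05*k*s)+4),0,.3,(0,255,255),1)
    cv2.imwrite("pics/top_%s.png"%c,top)
a=[cv2.imread("pics/top_%s.png"%c) for c in ["scene","side"]]
b=np.hstack(a); cv2.imwrite("pics/top.png",cv2.resize(b,None,fx=800/b.shape[1],fy=800/b.shape[1],interpolation=cv2.INTER_AREA))
E
python3 b.py
```

```text
scene boss [ 0.58731892 -0.27446412  0.03026135] [ 0.61384246 -0.24876309  0.0406133 ] 118
scene ros all [ 0.57293324 -0.2901684   0.0109199 ] [ 0.62755723 -0.2351973   0.0406133 ]
scene rim [ 0.40931476 -0.09482017  0.04907525] [ 0.47145868 -0.03442585  0.05617535] [ 0.44038672 -0.06462301  0.0526253 ] 236
plinth rect ((439.4623718261719, -64.32496643066406), (81.93281555175781, 80.08587646484375), 14.359482765197754)
side boss [ 0.58557683 -0.27726096  0.0300086 ] [ 0.61270351 -0.25064066  0.04322449] 116
side ros all [ 0.5716235  -0.29666619  0.00609736] [ 0.63219301 -0.23556082  0.04322449]
side rim [ 0.4065743  -0.09824629  0.04901598] [ 0.46776494 -0.03376379  0.05832812] [ 0.43716962 -0.06600504  0.05367205] 189
plinth rect ((436.6119079589844, -68.1308822631836), (81.23782348632812, 81.61896514892578), 14.872604370117188)
```

View pics/top_scene.png

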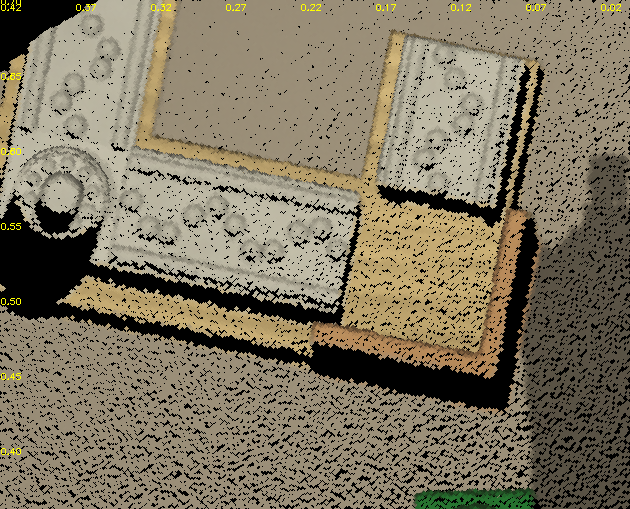

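The top-down view shows the bare square centred near (420,270) px, which is x≈0.52, y≈0.14, turned about −12°. Now the edges more exactly.

```bash
cat > c.py <<'E'
import numpy as np
for c in ["scene","side"]:
    d=np.load(c+"0.npz"); X=d["X"].reshape(-1,3); X=X[np.isfinite(X).all(1)]
    print(c,"floor z",np.median(X[np.hypot(X[:,0]-.52,X[:,1]-.14)<.03][:,2]))
    best=None
    for th in np.radians(np.arange(-16,-8,.5)):
        e=np.array([[np.cos(th),np.sin(th)],[-np.sin(th),np.cos(th)]])
        q=(X[:,:2]-[.52,.14])@e.T; hi=(X[:,2]>.020)&(X[:,2]<.05)
        r=[]
        for a,sg in ((0,1),(0,-1),(1,1),(1,-1)):
            m=hi&(abs(q[:,1-a])<.035)&(sg*q[:,a]>.02)&(sg*q[:,a]<.075)
            v=sg*q[m,a]; b=q[m,1-a]
            # inner edge in bins along the side
            k=[np.percentile(v[(b>t)&(b<t+.01)],2) for t in np.arange(-.035,.034,.01) if ((b>t)&(b<t+.01)).sum()>4]
            r.append((np.median(k),np.std(k)) if k else (np.nan,0))
        sc=np.nansum([x[1] for x in r])
        if best is None or sc<best[0]: best=(sc,th,r,e)
    sc,th,r,e=best
    w=[r[0][0]+r[1][0],r[2][0]+r[3][0]]; cc=np.array([.52,.14])+np.array([(r[0][0]-r[1][0])/2,(r[2][0]-r[3][0])/2])@e
    print(np.degrees(th),np.round(r,4).tolist(),"widths",w,"centre",cc)
E
python3 c.py
```

```text
scene floor z 0.012313718773165228
-11.0 [[0.052, 0.0007], [0.0478, 0.0005], [0.0499, 0.0005], [0.0499, 0.0003]] widths [np.float64(0.09977646210549054), np.float64(0.09982459158736734)] centre [0.52204452 0.13961122]
side floor z 0.01289884951235909
-10.5 [[0.0496, 0.0003], [0.0486, 0.0005], [0.0446, 0.0008], [0.0522, 0.0005]] widths [np.float64(0.0981258844841767), np.float64(0.09680179091230201)] centre [0.51981796 0.13621108]
```

Run:
```python
import numpy as np
d=np.load("scene0.npz"); X=d["X"]
for n,(u,v) in dict(brick=(317,152),brickL=(299,143),brickF=(315,168),brickR=(333,160),square=(160,160),large=(219,163),ballblk=(234,240),green=(105,190),knife=(160,250)).items():
    print(n,np.round(np.nanmedian(X[v-1:v+2,u-1:u+2].reshape(-1,3),axis=0),3))
Y=X.reshape(-1,3); m=(abs(Y[:,0]-.52)<.12)&(abs(Y[:,1]-.14)<.12)&(np.hypot(Y[:,0]-.52,Y[:,1]-.14)<.11)
print("max z around corner",np.nanpercentile(Y[m,2],[95,99,100]))
```

```text
brick [ 0.3   -0.091  0.035]
brickL [ 0.295 -0.145  0.035]
brickF [ 0.341 -0.071  0.023]
brickR [ 0.302 -0.047  0.034]
square [ 0.529 -0.379  0.028]
large [ 0.46  -0.255  0.031]
ballblk [ 0.633 -0.065  0.062]
green [ 0.676 -0.39   0.038]
knife [ 0.708 -0.188  0.018]
max z around corner [0.37551109 0.44439355 0.46588855]
```

Call:
step_arm([
  [100,[0.5,-2.6,-0.8],[0,0,0]],
  [100,[0.5,-2.6,-0.8],[0,0,0]],
  [100,[0.5,-2.6,-0.8],[0,0,0]],
  [100,[0.5,-2.6,-0.8],[0,0,0]],
  [100,[0.5,-2.6,-0.8],[0,0,0]],
  [100,[0.5,-2.6,-0.8],[0,0,0]],
  [100,[0.5,-2.6,-0.8],[0,0,0]],
  [100,[0.5,-2.6,-0.8],[0,0,0]],
  [100,[0.5,-2.6,-0.8],[0,0,0]],
  [100,[0.5,-2.7,-0.8],[0,0,0]],
  [100,[0,0,0],[0,0,0]],
  [100,[0,0,0],[0,0,0]],
])

```text
time_s: 1.7
position: [0.5988, -0.2636, 0.1501]
eef_rot: [-0.001, 0.709, 0.706, -0.001]
ft_force: [-0.6, 0.6, -0.4]
gripper_width: 1.002
```

```bash
cat > d.py <<'E'
from h import *
s=manip.sense(); p=eyes.grab_frame("wrist"); save(p,"wrist1.png"); X=cloud(p,s).reshape(-1,3); np.save("w1.npy",X)
print(s["time_s"],np.round(s["position"],4),np.round(s["eef_rot"],4),s["ft_force"])
for f in (recognise,mark_of): print([(np.round(d["centre"],4).tolist(),round(d["confidence"],2)) for d in f(p,"rosette")])
n=np.hypot(X[:,0]-.6,X[:,1]+.263)<.04
for lo,hi in ((.032,.045),(.024,.03),(.012,.024)):
    q=X[n&(X[:,2]>lo)&(X[:,2]<hi)]
    if len(q)>9: print(lo,len(q),cv2.minEnclosingCircle((q[:,:2]*1000).astype(np.float32)),q[:,2].max())
E
python3 d.py
```

```text
1.7 [ 0.5988 -0.2636  0.1501] [-6.000e-04  7.086e-01  7.056e-01 -1.000e-03] [-0.63344574  0.59715837 -0.42259205]
[([0.5968, -0.2582, 0.0197], 0.67)]
[([0.5964, -0.2643, -0.0021], 0.59)]
0.032 804 ((600.0819091796875, -263.9129333496094), 14.030537605285645) 0.04025527496770892
0.024 51 ((603.4859008789062, -259.753173828125), 16.806121826171875) 0.0299948373470057
0.012 2066 ((600.4994506835938, -264.19775390625), 28.293964385986328) 0.023745236984006823
```

View pics/wrist1.png

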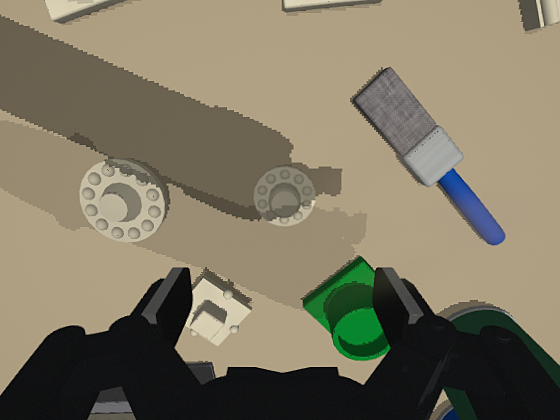

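The wrist view shows the small rosette at (284,195) between the fingers, with a measured flange radius of 28 mm. I descend on it and grip.

Call:
step_arm([
  [70,[0.1,0,-2.0],[0,0,0]],
  [70,[0,0,-2.0],[0,0,0]],
  [70,[0,0,-2.0],[0,0,0]],
  [70,[0,0,-2.0],[0,0,0]],
  [70,[0,0,-2.0],[0,0,0]],
  [70,[0,0,-1.5],[0,0,0]],
  [70,[0,0,-1.1],[0,0,0]],
  [70,[0,0,0],[0,0,0]],
  [60,[0,0,0],[0,0,0]],
  [50,[0,0,0],[0,0,0]],
  [40,[0,0,0],[0,0,0]],
  [30,[0,0,0],[0,0,0]],
  [10,[0,0,0],[0,0,0]],
  [10,[0,0,0],[0,0,0]],
  [10,[0,0,0],[0,0,0]],
  [10,[0,0,0],[0,0,0]],
])

```text
time_s: 3.18
position: [0.6021, -0.2615, 0.0272]
eef_rot: [0.001, 0.707, 0.707, 0.001]
ft_force: [-0.8, 0.8, 4.9]
gripper_width: 0.285
```

Call:
step_arm([
  [10,[0,0,0.4],[0,0,0]],
  [10,[0,0,0.6],[0,0,0]],
  [10,[0,0,1.0],[0,0,0]],
  [10,[0,0,1.0],[0,0,0]],
  [10,[0,0,0],[0,0,0]],
  [10,[0,0,0],[0,0,0]],
])

```text
time_s: 3.68
position: [0.6019, -0.2614, 0.0567]
eef_rot: [0.001, 0.707, 0.707, 0.001]
ft_force: [-0.9, 0.3, -0.8]
gripper_width: 0.293
```

```bash
cat > e.py <<'E'
from h import *
import sys
from scipy.spatial.transform import Rotation as R
s=manip.sense(); print(s["time_s"],np.round(s["position"],4),np.round(s["eef_rot"],4),s["gripper_width"],np.round(s["ft_force"],2))
c=s["position"]
for n in ("side","wrist"):
    p=eyes.grab_frame(n); X=cloud(p,s); np.savez(n+sys.argv[1]+".npz",X=X,im=p["image"])
    ok=(np.hypot(X[...,0]-c[0],X[...,1]-c[1])<.1)&(X[...,2]<.1)
    v,u=np.where(ok); a,b=int(v.mean()),int(u.mean()); print(n,a,b)
    if n=="side": save(p,"%s%s.png"%(n,sys.argv[1]),(max(a-100,0),min(a+100,420),max(b-130,0),min(b+130,560)))
    else: save(p,"%s%s.png"%(n,sys.argv[1]))
    print(mark_of(p,"rosette"))
E
python3 e.py 2
```

```text
3.6833 [ 0.6019 -0.2614  0.0567] [1.300e-03 7.071e-01 7.071e-01 5.000e-04] 0.2929333746702291 [-0.85  0.34 -0.79]
side 269 361
[{'centre': [0.6043, -0.2636, 0.0313], 'confidence': 0.56}]
wrist 200 283
[{'centre': [0.5953, -0.264, 0.0285], 'confidence': 0.7}]
```

View pics/side2.png

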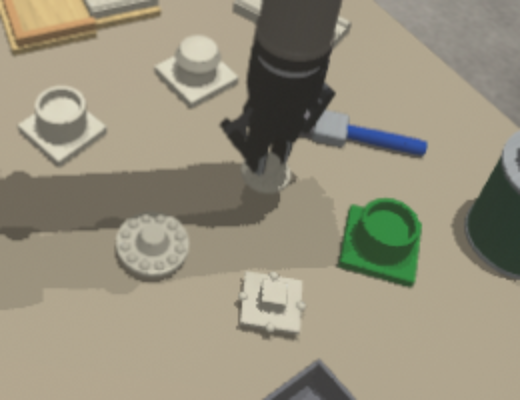

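The rosette is in the grip: both networks put its origin at z≈0.03. The side view shows it off the table under the fingers at about (267,175) of the crop. Now its tilt and offset in the hand.

Run:
```python
import numpy as np,cv2
d=np.load("wrist2.npz"); X=d["X"].reshape(-1,3); n=np.hypot(X[:,0]-.6,X[:,1]+.263)<.04
for lo,hi in ((.025,.042),(.036,.042),(.042,.048),(.048,.053)):
    q=X[n&(X[:,2]>lo)&(X[:,2]<hi)]
    print(lo,len(q),np.round(q.mean(0),4) if len(q) else 0)
q=X[n&(X[:,2]>.030)&(X[:,2]<.053)]
r=np.hypot(*(q[:,:2]-[.6,-.262]).T); q=q[r>.017]
print(cv2.minEnclosingCircle((q[:,:2]*1000).astype(np.float32)))
A=np.c_[q[:,:2]-[.6,-.263],np.ones(len(q))]
for k in range(3):
    c,_,_,_=np.linalg.lstsq(A,q[:,2],rcond=None); e=q[:,2]-A@c; m=abs(e)<.003; A,q=A[m],q[m]
print("plane slopes",c,len(q))
```

```text
0.025 8 [ 0.6163 -0.2421  0.0416]
0.036 8 [ 0.6163 -0.2421  0.0416]
0.042 941 [ 0.6103 -0.249   0.0468]
0.048 2448 [ 0.5975 -0.2517  0.0498]
((601.3963623046875, -264.24884033203125), 28.48461151123047)
plane slopes [-0.05008114 -0.00499958  0.04908415] 2325
```

View pics/wrist2.png

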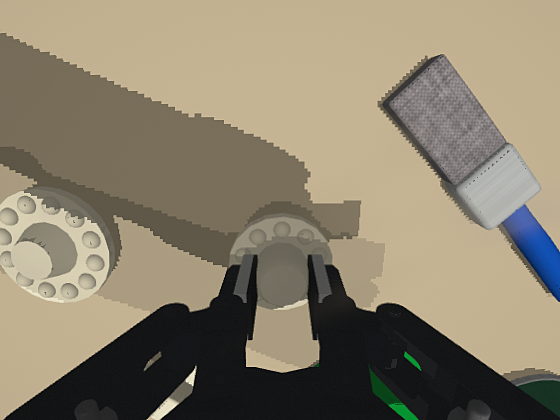

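The rosette is centred in the jaws: TCP minus rosette is (0, +2.8) mm, with a tilt of about 0.05 rad. I carry it over the block.

Call:
step_arm([
  [10,[0,0,2.0],[0,0,0]],
  [10,[0,0,3.0],[0,0,0]],
  [10,[-0.8,1.0,1.5],[0,0,0]],
  [10,[-1.9,2.3,0],[0,0,0]],
  [10,[-2.0,2.4,0],[0,0,0]],
  [10,[-2.0,2.4,0],[0,0,0]],
  [10,[-2.0,2.4,0],[0,0,0]],
  [10,[-2.0,2.4,0],[0,0,0]],
  [10,[-2.0,2.4,0],[0,0,0]],
  [10,[-2.0,2.4,0],[0,0,0]],
  [10,[-1.2,1.5,0],[0,0,0]],
  [10,[-0.5,0.6,0],[0,0,0]],
  [10,[0,0,0],[0,0,0]],
  [10,[0,0,0],[0,0,0]],
  [10,[0,0,0],[0,0,0]],
])

```text
time_s: 5.13
position: [0.4383, -0.0646, 0.1205]
eef_rot: [0.001, 0.708, 0.706, 0.0]
ft_force: [-0.5, 0.4, -0.2]
gripper_width: 0.291
```

```bash
cat > f.py <<'E'
from h import *
import sys
s=manip.sense(); c=s["position"]; print(s["time_s"],np.round(c,4),np.round(s["eef_rot"],4),s["gripper_width"],np.round(s["ft_force"],2))
for n in ("wrist","side"):
    p=eyes.grab_frame(n); X=cloud(p,s); np.savez(n+sys.argv[1]+".npz",X=X,im=p["image"]); save(p,n+sys.argv[1]+".png")
    X=X.reshape(-1,3); im=p["image"].reshape(-1,3); wh=(im.max(1)-im.min(1)<60)
    r=np.hypot(X[:,0]-.4385,X[:,1]+.066)
    for nm,rr,lo,hi in (("plinth",.062,.009,.019),("rim",.045,.049,.06),("flange",.045,.095,.130)):
        q=X[(r<rr)&(X[:,2]>lo)&(X[:,2]<hi)]
        if len(q)>20: print(n,nm,len(q),np.round(cv2.minAreaRect((q[:,:2]*1000).astype(np.float32))[0],1),[round(a,1) for a in cv2.minAreaRect((q[:,:2]*1000).astype(np.float32))[1]],np.round(cv2.minAreaRect((q[:,:2]*1000).astype(np.float32))[2],1),"circ",np.round(np.r_[cv2.minEnclosingCircle((q[:,:2]*1000).astype(np.float32))[0],cv2.minEnclosingCircle((q[:,:2]*1000).astype(np.float32))[1]],1))
    for t in ("rosette","block"): print(n,t,[(np.round(d["centre"],4).tolist(),round(d["confidence"],2)) for d in mark_of(p,t)])
E
python3 f.py 3
```

```text
5.1333 [ 0.4383 -0.0646  0.1205] [9.000e-04 7.078e-01 7.064e-01 2.000e-04] 0.2910219070889592 [-0.5   0.36 -0.22]
wrist plinth 3124 [439.3 -65.8] [80.5, 79.5] 14.3 circ [439.1 -65.4  54.7]
wrist rim 1222 [440.4 -53.6] [36.8, 61.3] 86.0 circ [439.5 -65.9  30.7]
wrist flange 4446 [435.5 -66.3] [56.1, 51.3] 61.2 circ [437.  -67.6  28.6]
wrist rosette [([0.4341, -0.0684, 0.0929], 0.62)]
wrist block [([0.443, -0.0659, 0.0003], 0.73), ([0.4359, -0.069, 0.09], 0.59)]
side plinth 378 [436.9 -67.5] [81.0, 81.3] 13.8 circ [436.8 -68.9  54.1]
side rim 153 [435.5 -70.1] [57.1, 58.5] 65.6 circ [436.5 -68.2  31.2]
side flange 267 [433.1 -74.5] [43.4, 54.3] 75.2 circ [434.6 -68.5  28.2]
side rosette [([0.439, -0.068, 0.0923], 0.75)]
side block [([0.2775, 0.2549, 0.0012], 0.9), ([0.6743, -0.3852, -0.0052], 0.88), ([0.3294, 0.1027, -0.0003], 0.81), ([0.437, -0.065, 0.0004], 0.72)]
```

View pics/wrist3.png

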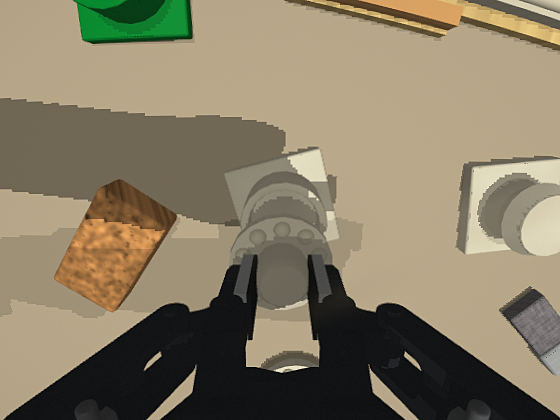

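The wrist view shows the rosette (283,260) over the collar. Both cameras agree that the rosette needs about +2 mm in x and +1 mm in y, with its origin at 0.0925 (seated is 0.042). I lower it gently.

Call:
step_arm([
  [10,[0.2,0.1,0],[0,0,0]],
  [10,[0,0,-1.5],[0,0,0]],
  [10,[0,0,-1.5],[0,0,0]],
  [10,[0,0,-0.7],[0,0,0]],
  [10,[0,0,-0.4],[0,0,0]],
  [10,[0,0,-0.3],[0,0,0]],
  [10,[0,0,-0.2],[0,0,0]],
  [10,[0,0,-0.2],[0,0,0]],
  [10,[0,0,-0.1],[0,0,0]],
  [10,[0,0,0],[0,0,0]],
  [10,[0,0,0],[0,0,0]],
])

```text
time_s: 6.35
position: [0.4393, -0.062, 0.0716]
eef_rot: [0.0, 0.707, 0.707, 0.0]
ft_force: [0.3, -0.4, -0.3]
gripper_width: 0.289
```

Call:
step_arm([
  [10,[0,0,-0.1],[0,0,0]],
  [10,[0,0,-0.1],[0,0,0]],
  [10,[0,0,0],[0,0,0]],
])

```text
time_s: 6.6
position: [0.4394, -0.062, 0.0699]
eef_rot: [0.0, 0.707, 0.707, 0.0]
ft_force: [-1.6, 1.5, 3.3]
gripper_width: 0.285
```

```bash
sed -e 's/.095,.130/.056,.070/' f.py > g.py; python3 g.py 4
```

```text
6.6 [ 0.4394 -0.062   0.0699] [3.000e-04 7.071e-01 7.071e-01 2.000e-04] 0.2847283972945441 [-1.6   1.45  3.33]
wrist plinth 4591 [439.2 -65.9] [80.3, 79.9] 14.5 circ [439.1 -66.   55.2]
wrist rim 1177 [439.7 -51.8] [33.4, 60.9] 88.0 circ [439.2 -65.2  30.5]
wrist flange 3582 [436.7 -63.8] [56.0, 51.4] 63.3 circ [438.4 -65.   28.5]
wrist rosette [([0.4382, -0.0647, 0.0447], 0.81)]
wrist block [([0.4405, -0.0688, -0.0021], 0.71)]
side plinth 372 [438. -68.] [82.6, 79.4] 13.0 circ [437.9 -67.5  54. ]
side rim 117 [435.5 -77.8] [41.0, 60.6] 80.3 circ [436.7 -69.6  30.6]
side flange 209 [434.3 -76. ] [41.9, 57.2] 75.3 circ [435.7 -69.7  29. ]
side rosette [([0.4401, -0.0661, 0.0437], 0.72)]
side block [([0.6747, -0.3862, -0.0013], 0.94), ([0.275, 0.2515, 0.0027], 0.84), ([0.4355, -0.0638, 0.0031], 0.77), ([0.3288, 0.1046, -0.001], 0.75)]
```

Contact is at 3.3 N, aligned within 1 mm, with the rosette origin at about 0.044. I release and rise.

Call:
step_arm([
  [32,[0,0,0],[0,0,0]],
  [36,[0,0,0],[0,0,0]],
  [42,[0,0,0],[0,0,0]],
  [50,[0,0,0],[0,0,0]],
  [60,[0,0,0.2],[0,0,0]],
  [70,[0,0,1.0],[0,0,0]],
  [85,[0,0,2.0],[0,0,0]],
  [100,[0,0,3.0],[0,0,0]],
  [100,[0,0,2.0],[0,0,0]],
  [100,[0,0,0],[0,0,0]],
  [100,[0,0,0],[0,0,0]],
])

```text
time_s: 7.82
position: [0.44, -0.0621, 0.1524]
eef_rot: [0.001, 0.707, 0.707, 0.001]
ft_force: [-0.6, -0.5, -0.3]
gripper_width: 1.0
```

```bash
python3 g.py 5
python3 - <<'E'
import numpy as np,cv2
d=np.load("wrist5.npz"); X=d["X"].reshape(-1,3); r=np.hypot(X[:,0]-.439,X[:,1]+.066)
q=X[(r<.035)&(X[:,2]>.074)&(X[:,2]<.09)]; print("boss top",len(q),cv2.minEnclosingCircle((q[:,:2]*1000).astype(np.float32)),np.percentile(q[:,2],[5,50,95]))
q=X[(r>.015)&(r<.029)&(X[:,2]>.05)&(X[:,2]<.07)]
A=np.c_[q[:,:2]-[.439,-.066],np.ones(len(q))]; c=np.linalg.lstsq(A,q[:,2],rcond=None)[0]; print("flange plane",c)
E
```

```text
7.8167 [ 0.44   -0.0621  0.1524] [0.0012 0.7071 0.7071 0.001 ] 1.0003328902489572 [-0.63 -0.51 -0.25]
wrist plinth 2660 [439.5 -66.2] [80.2, 80.3] 14.5 circ [439.3 -66.3  55. ]
wrist rim 967 [439.6 -65.9] [60.6, 61.2] 43.2 circ [439.4 -66.1  30.9]
wrist flange 2670 [438.5 -64.4] [55.1, 55.2] 1.3 circ [438.3 -64.7  28.1]
wrist rosette [([0.4357, -0.0659, 0.0432], 0.77)]
wrist block []
side plinth 366 [437.  -67.4] [80.8, 82.0] 14.4 circ [436.6 -69.9  53.8]
side rim 151 [436.6 -69.4] [57.5, 60.7] 77.1 circ [436.4 -67.5  31.4]
side flange 255 [436.  -67.1] [55.6, 58.0] 72.2 circ [436.2 -67.4  31.3]
side rosette [([0.4405, -0.065, 0.0405], 0.63)]
side block [([0.6773, -0.3839, -0.0006], 0.96), ([0.276, 0.2527, -0.0004], 0.95), ([0.4413, -0.0645, -0.0001], 0.9), ([0.3293, 0.1031, -0.0011], 0.66)]
boss top 1057 ((438.17578125, -64.64860534667969), 14.135567665100098) [0.07650513 0.08015253 0.08141293]
flange plane [-0.02048954 -0.00909669  0.0612698 ]
```

View pics/wrist5.png

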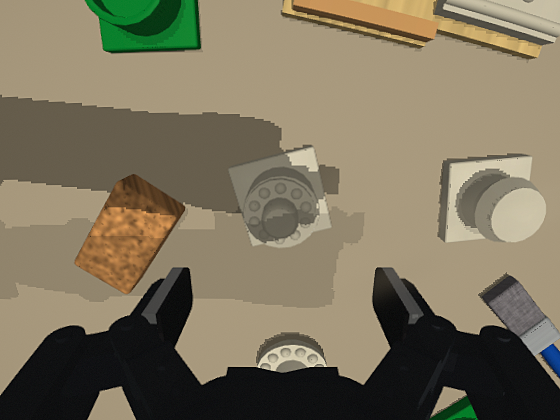

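The rosette is seated: the wrist view shows it at (280,215) in the collar, 1.9 mm off axis, top at 0.080, tilt about 0.02. I turn the jaws to the block's sides (+14.5°), descend on the collar and close.

Call:
step_arm([
  [100,[-0.1,-0.4,0],[0,0,0.084]],
  [100,[0,0,-1.0],[0,0,0.084]],
  [100,[0,0,-2.0],[0,0,0.085]],
  [100,[0,0,-2.5],[0,0,0]],
  [100,[0,0,-2.5],[0,0,0]],
  [100,[0,0,-2.0],[0,0,0]],
  [100,[0,0,-1.5],[0,0,0]],
  [100,[0,0,-1.0],[0,0,0]],
  [100,[0,0,-0.6],[0,0,0]],
  [100,[0,0,0],[0,0,0]],
  [100,[0,0,0],[0,0,0]],
])

```text
time_s: 9.03
position: [0.4379, -0.066, 0.0201]
eef_rot: [-0.0, 0.612, 0.791, -0.0]
ft_force: [0.2, -0.2, 0.1]
gripper_width: 1.0
```

Call:
step_arm([
  [90,[0,0,0],[0,0,0]],
  [84,[0,0,0],[0,0,0]],
  [78,[0,0,0],[0,0,0]],
  [74,[0,0,0],[0,0,0]],
  [68,[0,0,0],[0,0,0]],
  [55,[0,0,0],[0,0,0]],
  [45,[0,0,0],[0,0,0]],
  [45,[0,0,0],[0,0,0]],
  [45,[0,0,0],[0,0,0]],
])

```text
time_s: 9.78
position: [0.4391, -0.0659, 0.0217]
eef_rot: [0.001, 0.612, 0.791, 0.001]
ft_force: [-0.8, 0.7, 7.4]
gripper_width: 0.701
```

Call:
step_arm([
  [45,[0,0,0.3],[0,0,0]],
  [45,[0,0,0.6],[0,0,0]],
  [45,[0,0,1.0],[0,0,0]],
  [45,[0,0,1.2],[0,0,0]],
  [45,[0,0,1.2],[0,0,0]],
  [45,[0,0,0.7],[0,0,0]],
  [45,[0,0,0],[0,0,0]],
  [45,[0,0,0],[0,0,0]],
])

```text
time_s: 10.45
position: [0.438, -0.066, 0.0704]
eef_rot: [0.0, 0.612, 0.791, 0.0]
ft_force: [-0.5, 0.6, -2.9]
gripper_width: 0.702
```

Run:
```python
from h import *
s=manip.sense(); print(s["time_s"],np.round(s["position"],4),s["gripper_width"],np.round(s["ft_force"],2))
for n in ("side","scene"):
    p=eyes.grab_frame(n); X=cloud(p).reshape(-1,3); save(p,n+"6.png")
    for t in ("rosette","block"): print(n,t,[(np.round(d["centre"],3).tolist(),round(d["confidence"],2)) for d in mark_of(p,t)])
    r=np.hypot(X[:,0]-.4385,X[:,1]+.066); q=X[(r<.062)&(X[:,2]>.055)&(X[:,2]<.070)]
    q=q[np.hypot(q[:,0]-.4385,q[:,1]+.066)>.033]
    A=np.c_[q[:,:2]-[.4385,-.066],np.ones(len(q))]
    for k in range(3):
        c=np.linalg.lstsq(A,q[:,2],rcond=None)[0]; m=abs(q[:,2]-A@c)<.003; A,q=A[m],q[m]
    print("plinth plane",c,len(q),cv2.minAreaRect((q[:,:2]*1000).astype(np.float32)))
```

```text
10.45 [ 0.438  -0.066   0.0704] 0.7015942805435432 [-0.53  0.59 -2.87]
side rosette [([0.439, -0.066, 0.09], 0.48)]
side block [([0.435, -0.062, 0.048], 0.68), ([0.329, 0.105, -0.003], 0.66), ([0.276, 0.252, -0.005], 0.64), ([0.678, -0.382, -0.005], 0.56)]
plinth plane [0.00289121 0.01043227 0.06313197] 264 ((436.095458984375, -68.2061996459961), (80.96578216552734, 82.16014099121094), 12.751335144042969)
scene rosette [([0.438, -0.064, 0.093], 0.61)]
scene block [([0.433, -0.064, 0.047], 0.94), ([0.332, 0.1, 0.001], 0.89), ([0.271, 0.254, -0.0], 0.63)]
plinth plane [-0.01306873 -0.00496879  0.06145474] 356 ((437.1279296875, -64.60615539550781), (82.34937286376953, 79.7728042602539), 13.944995880126953)
```

The lift is clean: plinth flat, block origin at 0.048, rosette at 0.091. Both cameras give the same relative move to the corner, (+8.45, +20.4) cm and −25.4°. I carry the unit over.

Call:
step_arm([
  [45,[0,0,0.8],[0,0,0]],
  [45,[0.3,0.8,0.8],[0,0,-0.02]],
  [45,[0.7,1.6,0.4],[0,0,-0.04]],
  [45,[0.9,2.2,0],[0,0,-0.05]],
  [45,[0.9,2.2,0],[0,0,-0.05]],
  [45,[0.9,2.2,0],[0,0,-0.05]],
  [45,[0.9,2.2,0],[0,0,-0.05]],
  [45,[0.9,2.2,0],[0,0,-0.05]],
  [45,[0.9,2.2,0],[0,0,-0.05]],
  [45,[0.9,2.2,0],[0,0,-0.045]],
  [45,[0.7,1.6,0],[0,0,-0.02]],
  [45,[0.3,0.8,0],[0,0,-0.015]],
  [45,[0.1,0.2,-0.5],[0,0,0]],
  [45,[0,0,-0.5],[0,0,0]],
  [45,[0,0,0],[0,0,0]],
  [45,[0,0,0],[0,0,0]],
])

```text
time_s: 12.08
position: [0.5211, 0.1362, 0.0795]
eef_rot: [-0.0, 0.771, 0.637, -0.001]
ft_force: [-0.7, -0.5, -3.1]
gripper_width: 0.703
```

```bash
cat > k.py <<'E'
from h import *
import sys
zt,tag=float(sys.argv[1]),sys.argv[2]
s=manip.sense(); print(s["time_s"],np.round(s["position"],4),np.round(s["eef_rot"],4),s["gripper_width"],np.round(s["ft_force"],2))
C=dict(scene=(.522,.1396),side=(.5198,.1362),wrist=(.521,.138))
for n in ("side","scene","wrist"):
    p=eyes.grab_frame(n); X=cloud(p,s).reshape(-1,3); save(p,n+tag+".png"); c=np.array(C[n])
    for t in ("rosette","block"): print(n,t,[(np.round(d["centre"],3).tolist(),round(d["confidence"],2)) for d in mark_of(p,t)][:3])
    r=np.hypot(*(X[:,:2]-c).T); q=X[(r<.065)&(r>.033)&(abs(X[:,2]-zt)<.006)]
    if len(q)<30: continue
    A=np.c_[q[:,:2]-c,np.ones(len(q))]
    for k in range(3):
        f=np.linalg.lstsq(A,q[:,2],rcond=None)[0]; m=abs(q[:,2]-A@f)<.003; A,q=A[m],q[m]
    R=cv2.minAreaRect((q[:,:2]*1000).astype(np.float32)); print(n,"plinth plane",np.round(f,4),len(q),np.round(R[0],1),np.round(R[1],1),round(R[2],1),"off from corner mm",np.round(np.array(R[0])-c*1000,1))
E
python3 k.py 0.072 7
```

```text
12.0833 [0.5211 0.1362 0.0795] [-1.000e-04  7.706e-01  6.374e-01 -1.400e-03] 0.7029915009078394 [-0.69 -0.52 -3.06]
side rosette [([0.524, 0.135, 0.099], 0.47)]
side block [([0.33, 0.107, -0.0], 0.97), ([0.674, -0.387, -0.001], 0.9), ([0.274, 0.254, -0.001], 0.82)]
side plinth plane [0.0117 0.0123 0.0726] 155 [518.8 129.1] [72.7 78.1] 78.7 off from corner mm [-1.  -7.1]
scene rosette [([0.524, 0.138, 0.1], 0.65)]
scene block [([0.67, -0.389, -0.001], 0.97), ([0.52, 0.141, 0.056], 0.89), ([0.33, 0.098, 0.001], 0.66)]
scene plinth plane [-0.0085  0.0064  0.0726] 535 [521.7 138.2] [79.6 82.1] 79.2 off from corner mm [-0.3 -1.4]
wrist rosette [([0.519, 0.139, 0.101], 0.78)]
wrist block [([0.525, 0.136, 0.057], 0.66)]
wrist plinth plane [-0.0072 -0.0174  0.0725] 4964 [524.8 156.5] [38.4 80.1] 79.3 off from corner mm [ 3.8 18.5]
```

It hovers aligned: −1.4 mm in y, square to within 1°, bottom at 0.058. I lower it 4.3 cm, then in millimetre steps.

Call:
step_arm([
  [45,[0,0.1,-0.4],[0,0,0]],
  [45,[0,0,-0.8],[0,0,0]],
  [45,[0,0,-0.8],[0,0,0]],
  [45,[0,0,-0.8],[0,0,0]],
  [45,[0,0,-0.6],[0,0,0]],
  [45,[0,0,-0.4],[0,0,0]],
  [45,[0,0,-0.3],[0,0,0]],
  [45,[0,0,-0.2],[0,0,0]],
  [45,[0,0,0],[0,0,0]],
  [45,[0,0,0],[0,0,0]],
])

```text
time_s: 13.37
position: [0.5222, 0.1391, 0.0374]
eef_rot: [0.0, 0.77, 0.638, 0.0]
ft_force: [0.1, -0.0, -2.3]
gripper_width: 0.699
```

```bash
python3 k.py 0.029 8
```

```text
13.3667 [0.5222 0.1391 0.0374] [1.00e-04 7.70e-01 6.38e-01 2.00e-04] 0.6988434973801374 [ 0.14 -0.04 -2.32]
side rosette [([0.525, 0.138, 0.059], 0.67)]
side block [([0.676, -0.382, -0.001], 0.77), ([0.272, 0.252, 0.002], 0.64), ([0.33, 0.105, -0.0], 0.61)]
side plinth plane [0.0144 0.0139 0.0289] 336 [515.7 126.7] [107.8 128.1] 65.9 off from corner mm [-4.1 -9.5]
scene rosette [([0.524, 0.145, 0.061], 0.94)]
scene block [([0.521, 0.142, 0.012], 0.65), ([0.271, 0.253, 0.0], 0.6), ([0.67, -0.389, -0.001], 0.56)]
scene plinth plane [0.0068 0.0062 0.0284] 1111 [527.4 141.2] [118.4 129. ] 17.4 off from corner mm [5.4 1.6]
wrist rosette []
wrist block [([0.327, 0.1, 0.0], 0.94), ([0.524, 0.137, 0.016], 0.74)]
wrist plinth plane [0.0072 0.0021 0.0289] 12618 [523.6 143.2] [118.5 127. ] 77.7 off from corner mm [2.6 5.2]
```

Plinth and moulding tops are now at the same height, so the plane fit no longer isolates the plinth. TCP says the bottom is about 0.016, so another 3–4 mm to go.

Call:
step_arm([
  [45,[0,0,-0.1],[0,0,0]],
  [45,[0,0,-0.1],[0,0,0]],
  [45,[0,0,-0.1],[0,0,0]],
  [45,[0,0,0],[0,0,0]],
  [45,[0,0,0],[0,0,0]],
])

```text
time_s: 14.23
position: [0.5219, 0.139, 0.0341]
eef_rot: [-0.0, 0.77, 0.638, -0.0]
ft_force: [0.2, -0.1, -1.5]
gripper_width: 0.696
```

Call:
step_arm([
  [45,[0,0,-0.1],[0,0,0]],
  [45,[0,0,0],[0,0,0]],
  [45,[0,0,0],[0,0,0]],
])

```text
time_s: 14.48
position: [0.5221, 0.1391, 0.0338]
eef_rot: [0.0, 0.77, 0.638, 0.0]
ft_force: [-1.8, -0.8, 3.0]
gripper_width: 0.695
```

Contact is made with about 6 N of net change. I release gently and rise.

Call:
step_arm([
  [72,[0,0,0],[0,0,0]],
  [76,[0,0,0],[0,0,0]],
  [80,[0,0,0],[0,0,0]],
  [84,[0,0,0],[0,0,0]],
  [88,[0,0,0],[0,0,0]],
  [88,[0,0,0],[0,0,0]],
  [88,[0,0,0.5],[0,0,0]],
  [88,[0,0,1.0],[0,0,0]],
  [90,[0,0,1.5],[0,0,0]],
  [100,[0,0,2.5],[0,0,0]],
  [100,[0,0,3.0],[0,0,0]],
  [100,[0,0,3.0],[0,0,0]],
  [100,[0,0,2.0],[0,0,0]],
  [100,[0,0,0],[0,0,0]],
  [100,[0,0,0],[0,0,0]],
])

```text
time_s: 15.73
position: [0.5233, 0.1394, 0.1707]
eef_rot: [0.001, 0.77, 0.638, 0.002]
ft_force: [-0.4, 0.3, -0.8]
gripper_width: 0.999
```

```bash
cat > m.py <<'E'
from h import *
s=manip.sense(); print(s["time_s"],np.round(s["position"],4),s["gripper_width"],np.round(s["ft_force"],2))
C=dict(scene=(.522,.1396),side=(.5198,.1362),wrist=(.521,.138))
th=np.radians(-10.8); e=np.array([[np.cos(th),np.sin(th)],[-np.sin(th),np.cos(th)]])
for n in ("wrist","scene","side"):
    p=eyes.grab_frame(n); X=cloud(p,s).reshape(-1,3); save(p,n+"9.png"); c=np.array(C[n]); r=np.hypot(*(X[:,:2]-c).T)
    for t in ("rosette","block"): print(n,t,[(np.round(d["centre"],3).tolist(),round(d["confidence"],2)) for d in mark_of(p,t) if abs(d["centre"][1]-.138)<.03][:2])
    for nm,rr,lo,hi in (("rim",.045,.061,.070),("flange",.029,.070,.08),("boss",.029,.086,.098)):
        q=X[(r<rr)&(X[:,2]>lo)&(X[:,2]<hi)]
        if len(q)>9: print(n,nm,len(q),"circle off corner",np.round(np.array(cv2.minEnclosingCircle((q[:,:2]*1000).astype(np.float32))[0])-c*1000,1),round(cv2.minEnclosingCircle((q[:,:2]*1000).astype(np.float32))[1],1),"z",np.percentile(q[:,2],[50,98]).round(4))
    u=(X[:,:2]-c)@e.T; m=(np.abs(u).max(1)<.042)&(r>.033)&(X[:,2]>.02)&(X[:,2]<.036); q=X[m]
    A=np.c_[q[:,:2]-c,np.ones(len(q))]; f=np.linalg.lstsq(A,q[:,2],rcond=None)[0]
    R=cv2.minAreaRect((q[:,:2]*1000).astype(np.float32)); print(n,"plinth",np.round(f,4),len(q),np.round(R[0]-c*1000,1),np.round(R[1],1),round(R[2],1))
E
python3 m.py
```

```text
15.7333 [0.5233 0.1394 0.1707] 0.9994957410079317 [-0.37  0.3  -0.79]
wrist rosette []
wrist block []
wrist rim 580 circle off corner [1.3 0.8] 30.9 z [0.0662 0.0691]
wrist flange 2415 circle off corner [0.8 2.1] 27.9 z [0.073  0.0771]
wrist boss 1023 circle off corner [0.8 2.3] 14.1 z [0.0922 0.0937]
wrist plinth [-0.0011 -0.0058  0.0263] 2388 [1.3 0.7] [78.6 80.1] 79.4
scene rosette [([0.525, 0.14, 0.056], 0.83)]
scene block [([0.516, 0.142, 0.011], 0.94)]
scene rim 206 circle off corner [1.1 0.1] 31.0 z [0.0659 0.0698]
scene flange 437 circle off corner [-0.5  0.9] 28.4 z [0.073  0.0786]
scene boss 175 circle off corner [0.1 2.1] 14.4 z [0.0917 0.0943]
scene plinth [-0.0179 -0.0131  0.0261] 619 [ 0.2 -0.5] [82.1 80.9] 79.5
side rosette [([0.523, 0.138, 0.052], 0.77)]
side block [([0.518, 0.142, 0.012], 0.78)]
side rim 87 circle off corner [ 1.1 -4. ] 29.5 z [0.0661 0.0698]
side flange 140 circle off corner [-0.1  1.8] 27.2 z [0.0738 0.0782]
side boss 62 circle off corner [1.2 0.3] 13.4 z [0.0921 0.095 ]
side plinth [0.006  0.014  0.0264] 206 [ 0.3 -1.6] [82.7 79.1] 77.0
```

View pics/wrist9.png

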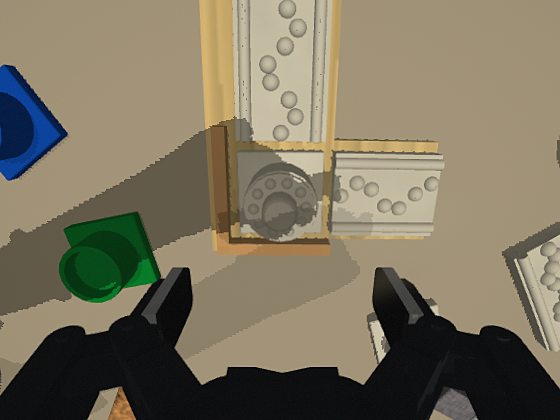

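The wrist view shows block and rosette at (280,200), square in the corner. The plinth lies flat with its top at 0.026, 1–2 mm off centre, boss top at 0.092, and the gripper is clear above. I hand in.

```bash
python3 -c "
from station import manip
print(manip.close_job())"
```

```text
the job is handed in; nothing more can be done
None
```

I plugged the small round rosette into the white block's socket on the table. I then lifted the two as one unit, turned it about −25° and set it down in the empty corner. I let go, rose clear and handed the job in at about 16 s of the 54 s allowed; no verdict is reported.

**Last checks:**
- **Position:** the plinth is about 1–2 mm from the corner centre and square to within about 1° (the side view alone read 3°).
- **Flatness:** the plinth is flat within about 0.02 rad, with its top at 26 mm (12 mm board plus 14 mm plinth).
- **Rosette:** its axis is about 2 mm off the block's, and the top of its boss is at 92 mm, matching the model corner.
- **Gripper:** it is open and about 8 cm above the rosette, touching nothing.

**Disagreements:**
- **Side view:** the side camera's rim circle read −4 mm in y, probably because part of the rim was hidden. The other two cameras put it within 1.5 mm.
- **Networks:** in the final wrist picture they found neither part. In the other two views they put the block origin up to 6 mm off in x, and the side view put the rosette origin at 52 mm (expected 54).
- **Just before contact:** one plane-fit check failed because the moulding tops stood level with the plinth. I lowered the last few millimetres by tool height and wrist force instead.

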